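# Check in the glaze tubs at the label reader

## Task

Get the glaze tubs ready for the label reader: put every kiln post lying in front of the reader into the grey tray, and roll each tub round on its turntable by its edge until its label squarely faces the reader. Then start the reading: press the red, the blue and the green key on the control box fully down in that order, one at a time, letting each spring back. Keep the tubs upright and centred on their turntables, and leave the pot and the spray bottle where they are.

Things in the scene. Friction and masses are not known exactly. Their poses are not given: they have to be found in the camera images.
- reader: Label reader: fixed grey bar 500 mm long (its own y), 50 mm deep, 55 mm high, with a green strip on top. Origin on the table at the middle of the window face; its x axis points from the tubs towards the bar (the bar fills x 0 to +50 mm), z up. The turntables stand about 240 mm from it at x = -240 mm, the lane where posts lie is between.
- reader_window (a point): Middle of the black reading window, 34 mm above the table, on the face of the reader towards the tubs and the robot.
- wheel_white: Low turntable (banding wheel) that carries the white tub: fixed round foot with a free-turning terracotta head, 110 mm diameter, head top 30 mm above the table, slight bearing friction (0.05 N m), any number of turns either way. Origin: centre of its underside, on the turning axis. It is there, empty, even if its tub is absent.
- tub_white: Glaze tub, white tub with an orange lid: closed, 100 mm diameter, 80 mm high, 0.5 to 0.9 kg, standing loose on the turntable and turning with it. Too wide to grasp. Flat lid 110 mm above the table. Origin: centre of underside; z up; the yellow label, centre 33 mm up, is on its own +x side. A black stripe on the lid runs from the centre to the edge above the label. May be absent.
- wheel_red: Low turntable (banding wheel) that carries the red tub: fixed round foot with a free-turning terracotta head, 110 mm diameter, head top 30 mm above the table, slight bearing friction (0.05 N m), any number of turns either way. Origin: centre of its underside, on the turning axis. It is there, empty, even if its tub is absent.
- tub_red: Glaze tub, red tub with a white lid: closed, 100 mm diameter, 80 mm high, 0.5 to 0.9 kg, standing loose on the turntable and turning with it. Too wide to grasp. Flat lid 110 mm above the table. Origin: centre of underside; z up; the yellow label, centre 33 mm up, is on its own +x side. A black stripe on the lid runs from the centre to the edge above the label. May be absent.
- wheel_blue: Low turntable (banding wheel) that carries the blue tub: fixed round foot with a free-turning terracotta head, 110 mm diameter, head top 30 mm above the table, slight bearing friction (0.05 N m), any number of turns either way. Origin: centre of its underside, on the turning axis. It is there, empty, even if its tub is absent.
- tub_blue: Glaze tub, blue tub with a grey lid: closed, 100 mm diameter, 80 mm high, 0.5 to 0.9 kg, standing loose on the turntable and turning with it. Too wide to grasp. Flat lid 110 mm above the table. Origin: centre of underside; z up; the yellow label, centre 33 mm up, is on its own +x side. A yellow stripe on the lid runs from the centre to the edge above the label. May be absent.
- post_1: Kiln post: loose cream square bar 110 x 34 x 34 mm, about 0.22 kg, lying on its side in the lane before the reader. Origin: centre of its underside as it starts; x along its length. May be absent.
- post_2: Kiln post: loose cream square bar 110 x 34 x 34 mm, about 0.22 kg, lying on its side in the lane before the reader. Origin: centre of its underside as it starts; x along its length. May be absent.
- post_3: Kiln post: loose cream square bar 110 x 34 x 34 mm, about 0.22 kg, lying on its side in the lane before the reader. Origin: centre of its underside as it starts; x along its length. May be absent.
- tray: Fixed open grey tray 220 mm (its own x) x 170 mm (y) x 45 mm high, walls and floor 5 mm thick. Origin: centre of underside, z up.
- keypad: Fixed control box of the reader, 200 mm (own x) x 110 x 25 mm, white with a black face, with the three keys in a row along its x, 62 mm apart, in varying order. Origin: centre of underside.
- key_red (a joint): red spring key, 32 mm diameter: 0 = up, 0.006 m = fully down, counted as pressed beyond 0.004. Pushed straight down, about 5 N bottoms it; it springs back.
- key_red_top (a point): Centre of the red key's top face, 43 mm above the table, moves with the key.
- key_blue (a joint): blue spring key, 32 mm diameter: 0 = up, 0.006 m = fully down, counted as pressed beyond 0.004. Pushed straight down, about 5 N bottoms it; it springs back.
- key_blue_top (a point): Centre of the blue key's top face, 43 mm above the table, moves with the key.
- key_green (a joint): green spring key, 32 mm diameter: 0 = up, 0.006 m = fully down, counted as pressed beyond 0.004. Pushed straight down, about 5 N bottoms it; it springs back.
- key_green_top (a point): Centre of the green key's top face, 43 mm above the table, moves with the key.
- brush_pot: Bystander: loose blue pot 76 mm diameter, 110 mm high with sponge sticks to 210 mm. Origin: centre of underside.
- sprayer: Bystander: loose red spray bottle 66 mm diameter, 170 mm high. Origin: centre of underside.

How it is judged:
On the way, in this order (a step that is already met when the one before it is completed fails the run):
1. all posts in the tray and every tub's label facing the reader (x of post_1 in the frame of tray between -0.1 and 0.1 m and y of post_1 in the frame of tray between -0.075 and 0.075 m and z of each of post_1, post_2, post_3 in the frame of tray below 0.06 m and linear speed of each of post_1, post_2, post_3 below 0.05 m/s and x of post_2 in the frame of tray between -0.1 and 0.1 m and y of post_2 in the frame of tray between -0.075 and 0.075 m and x of post_3 in the frame of tray between -0.1 and 0.1 m and y of post_3 in the frame of tray between -0.075 and 0.075 m and angle between the x axis of each of tub_white, tub_red, tub_blue and the x axis of reader, either way round below 0.2 rad and x of reader_window in the frame of tub_white above 0 m and horizontal distance between tub_white and wheel_white below 0.025 m and angle between each of tub_white, tub_red, tub_blue's own z axis and vertical below 0.1 rad and angular speed of each of tub_white, tub_red, tub_blue below 0.2 rad/s and x of reader_window in the frame of tub_red above 0 m and horizontal distance between tub_red and wheel_red below 0.025 m and x of reader_window in the frame of tub_blue above 0 m and horizontal distance between tub_blue and wheel_blue below 0.025 m), for 0.3 s.
2. press the red key, alone (value of joint key_red above 0.004 m and value of joint each of key_blue, key_green below 0.002 m), for 0.05 s.
3. press the blue key, alone (value of joint key_blue above 0.004 m and value of joint each of key_red, key_green below 0.002 m), for 0.05 s.
4. press the green key, alone (value of joint key_green above 0.004 m and value of joint each of key_red, key_blue below 0.002 m), for 0.05 s.
At the end, for the whole second after the job is handed in: Every post present rests in the tray (origin within 100 x 75 mm of its centre, below 60 mm); every tub present is upright (0.1 rad), still, within 25 mm of its turntable axis, its label facing the reader within 0.2 rad of square; all keys up (under 2 mm) (all of step 1 and value of joint each of key_red, key_blue, key_green below 0.002 m); the robot touches nothing.
It fails at once if a tub tipped by more than 0.4 rad (angle between any of tub_white, tub_red, tub_blue's own z axis and vertical above 0.4 rad).
It fails at once if two keys pressed at once (value of joint each of key_red, key_blue above 0.004 m or value of joint each of key_red, key_green above 0.004 m or value of joint each of key_blue, key_green above 0.004 m).
It fails at once if pot or spray bottle moved by more than 30 mm (distance of any of brush_pot, sprayer from where it was at the start of the episode above 0.03 m).
Of tub_white, tub_red, tub_blue only 2 to 3 are there at a start; the rules pass over those that are not, and their reading is None.
Of post_1, post_2, post_3 only 1 to 2 are there at a start; the rules pass over those that are not, and their reading is None.
At some moment in a run one of post_1, post_2, post_3 may be knocked a few centimetres aside while the robot is not near it.
Once in a run the grip may slacken for a moment while it holds something.
It also fails if it takes over 210 s, if anything falls off the work surface, if the arm or the gripper's body presses on something with over 40 N, if the wrist force passes 120 N, or if a joint passes its speed limit or range.

## Robot

A 7-joint arm with a two-finger parallel gripper is mounted at the origin on the work surface. World frame = base frame: x ahead of the robot, y to its left, z up, the work surface at z = 0. Lengths are in m, angles in rad, forces in N, time in s.
With the tool pointing down it reaches from about 0.425 to 0.875 m from the base axis. Payload 8.4 kg.
Tool frame: the origin (TCP) lies at the very end of the fingers, on their centre line; the grasp point (between the pads) lies behind it (robot.grasp_offset is the z of the grasp point in the tool frame, in m); z points along the fingers, y is the line along which they close (so a half turn about z gives the same grasp; the last joint's range is limited). The gripper opens to 85 mm and grips with 20 to 120 N. Pads are 22 mm wide; open, the fingers measure 114 mm over their backs; the gripper's body (76 mm by 85 mm) begins 54 mm behind the grasp point. The pads swing forward as they close: fully open they stand 13 mm farther back than shut.
Start: joints at [1.186, 0.333, 0.04, 1.465, -0.013, 1.343, -0.059], TCP at [0.183, -0.624, 0.231] pointing down, gripper open.
Joint ranges: [-2.58, 2.58], [-0.38, 2.09], [-1.3, 1.39], [0.25, 2.4], [-1.5, 4.64], [0.08, 2.09], [-2.65, 2.65]. Speed limits (rad/s): [2.22, 2.22, 2.79, 2.79, 3.14, 3.14, 3.14].

## Interface

Orientations are given as a unit quaternion [x, y, z, w].
In Python, from bench import robot, camrig gives the robot as it stands (robot), with the cameras (camrig).
- The arm moves only by the shell command python3 inch.py 'ROWS' [OPENING] [FORCE]. ROWS is rows parted by semicolons, their numbers by spaces, 1 to 8 of them, each of 4 numbers: dx, dy, dz in m, then a turn about the tool's z in rad; each row shifts and turns the commanded pose from where the row before left it, along the tool's axes as they then stand; what a row does not reach is not made up. A row lasts 1/10 s, in which the tool goes at most 0.05 m and 0.15 rad, less where a joint would pass 70% of its speed; a pose out of reach is approached as far as the arm can. OPENING is the opening from 0.0 (shut) to 1.0 (fully open), set as the command begins (- or left out keeps the last). The fingers move at their own pace and stop on an object; FORCE is the grip in N (left out, the last holds). Time passes only in rows, so rows that do not move let the fingers close. It prints the time, the measured TCP pose, the force, the opening and the grip force at its end.
- robot.get_obs(): the state, without advancing time (a new reading comes with each control period).
- camrig.get_image(name): name is "scene" or "top"; returns a dict with "img" (480x640x3 uint8, red, green, blue), "fx", "fy", "cx", "cy" (pixels), "origin" and "rotation" of the camera in the world. Camera axes: x right, y up, looking along -z (the intrinsics and any distortion apply to the point x, -y, -z); pixel columns grow to the right and rows downward; lengths in m; the calibration is good to about 2 mm. A picture is of the moment at which its call begins. There is no depth.
- robot.hand_in(): hands the job in; it is judged then, once.
The state is a dict: "clock": time; "joints": joint angles; "joint_velocities": joint speeds; "tau": joint torques, N m; "tool_pos": TCP position; "ee_rot": TCP orientation; "wrist_force": force on the tool from outside, world axes, zero at the start; "ft_torque": the same for the moment, N m; "opening": opening from 0.0 (shut) to 1.0 (fully open); "grasp_force": force on a finger pad.
Only numpy, scipy, OpenCV 4.12 (cv2) and the standard library are available. Lean on these libraries where they do the work, as an engineer would, in place of code of your own. Each camera call takes 0.05 s, during which the arm holds its last target. There are 200 camera calls.

## Working session

There is one attempt and no reset: what is moved stays moved. The work goes in short steps, Python scripts to look and compute and a shell command to move; the robot and the scene stay as the last step left them, time stands still between calls to the robot, and variables do not carry over. Pictures are saved under pics/ and viewed, at most 14 in all, crops included, and the job is handed in when it is done.

```bash
ls; mkdir -p pics
python3 - <<'E'
from bench import robot, camrig
import cv2,numpy as np
for n in("scene","top"):
    d=camrig.get_image(n); cv2.imwrite(f"pics/{n}0.png",d["img"][:,:,::-1])
    print(n,{k:np.round(v,4).tolist() if not isinstance(v,str) else v for k,v in d.items() if k!="img"})
print(robot.get_obs(),robot.grasp_offset)
E
```

```text
bench.py
inch.py
pics
scene {'fx': 542.1184, 'fy': 542.1184, 'cx': 322.0597, 'cy': 245.5809, 'origin': [1.1518, 0.424, 0.879], 'rotation': [0.167, 0.3265, 0.8351, 0.4101]}
top {'fx': 439.3421, 'fy': 439.3421, 'cx': 320.2378, 'cy': 238.9154, 'origin': [0.4653, 0.0151, 1.1825], 'rotation': [-0.0168, 0.0382, 0.7074, -0.7055]}
{'clock': 0.1, 'joints': array([ 1.18580962,  0.33383689,  0.03988168,  1.46616436, -0.01339143,
        1.34328497, -0.05851512]), 'joint_velocities': array([ 0.00058669, -0.00024087,  0.00112056, -0.0015759 , -0.001359  ,
       -0.00032422,  0.00258725]), 'tau': array([ 4.91528641e-03, -6.60016537e+01,  1.37093581e+00, -4.06475222e+01,
        1.71777589e-02,  8.86915805e-03, -7.15338189e-06]), 'tool_pos': array([ 0.18309967, -0.62326306,  0.23052152]), 'ee_rot': array([ 9.89810447e-01,  1.42389498e-01, -1.54018990e-04, -6.97020068e-04]), 'wrist_force': array([-0.09219827, -0.03784529,  0.68247468]), 'ft_torque': array([ 0.02736163,  0.00539609, -0.03703872]), 'grasp_force': 0.0, 'opening': 0.998154581097099} -0.0187
```

View pics/scene0.png

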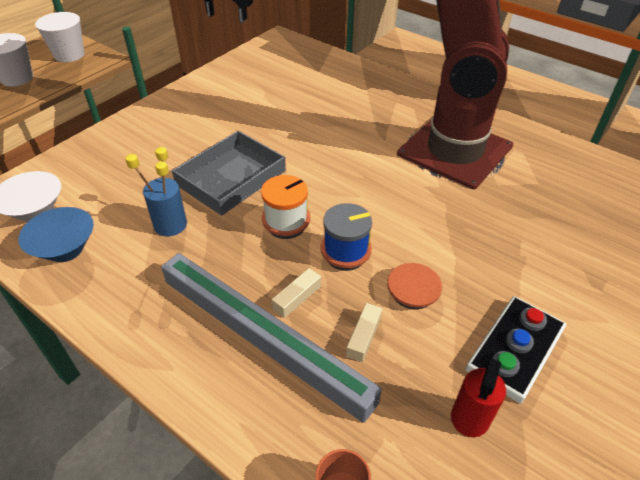

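View pics/top0.png

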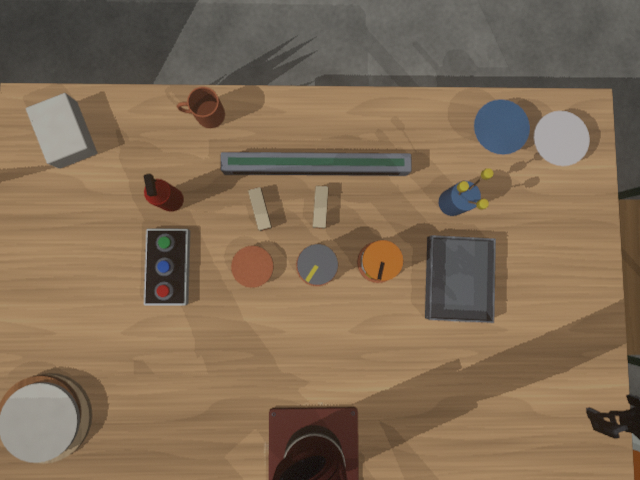

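Top view: orange-lid white tub at (382,261), grey-lid blue tub at (318,264), empty red wheel at (252,266), posts at (260,208) and (321,207), tray at (461,279), keys at (164,243/267/291) in the order green, blue, red, reader bar at rows 152–175. The scene view shows the same things. Both stripes point towards the robot, so each tub needs a turn of nearly half a revolution.

```bash
cat > h.py <<'E'
import numpy as np,cv2
from scipy.spatial.transform import Rotation as R
from bench import robot, camrig
def cam(n,save=None):
    d=camrig.get_image(n)
    if save: cv2.imwrite(save,d["img"][:,:,::-1])
    return d
def ray(d,p):
    p=np.atleast_2d(np.asarray(p,float))
    v=np.c_[(p[:,0]-d["cx"])/d["fx"],-(p[:,1]-d["cy"])/d["fy"],-np.ones(len(p))]
    return R.from_quat(d["rotation"]).apply(v)
def plane(d,p,z):
    v=ray(d,p); o=np.array(d["origin"]); return o+v*((z-o[2])/v[:,2])[:,None]
def tri(ds,ps):
    A=np.zeros((3,3));b=np.zeros(3)
    for d,p in zip(ds,ps):
        v=ray(d,p)[0];v/=np.linalg.norm(v);M=np.eye(3)-np.outer(v,v);A+=M;b+=M@np.array(d["origin"])
    return np.linalg.solve(A,b)
def blobs(d,lo,hi,amin=40,box=None,close=0):
    h=cv2.cvtColor(d["img"],cv2.COLOR_RGB2HSV);m=cv2.inRange(h,np.array(lo),np.array(hi))
    if box: k=np.zeros_like(m);x0,y0,x1,y1=box;k[y0:y1,x0:x1]=255;m&=k
    if close: m=cv2.morphologyEx(m,cv2.MORPH_CLOSE,np.ones((close,close)))
    return [c for c in cv2.findContours(m,cv2.RETR_EXTERNAL,cv2.CHAIN_APPROX_NONE)[0] if cv2.contourArea(c)>amin]
def cen(c):
    m=cv2.moments(c);return np.array([m["m10"],m["m01"]])/m["m00"]
E
python3 - <<'E'
from h import *
t=cam("top");s=cam("scene")
H={n:cv2.cvtColor(d["img"],cv2.COLOR_RGB2HSV) for n,d in(("t",t),("s",s))}
for nm,pt,ps in [("orange",(388,252),(275,190)),("grey",(325,255),(345,228)),("post1",(260,208),(295,290)),("post1b",(260,208),(305,285)),("post2",(321,207),(365,325)),("wood",(280,340),(400,150)),("green",(165,243),(508,362)),("blue",(164,267),(522,338)),("red",(164,291),(535,315)),("strip",(300,162),(250,320)),("wheel",(252,266),(415,285)),("tray",(430,280),(225,160)),("ystripe",(311,273),(360,217))]:
    print(nm,H["t"][pt[1],pt[0]],H["s"][ps[1],ps[0]])
E
```

```text
orange [ 14 185 170] [ 14 201 247]
grey [135   5  98] [110   6 125]
post1 [ 19  59 156] [ 20  78 225]
post1b [ 19  59 156] [ 22  59 242]
post2 [ 19  58 162] [ 20  76 226]
wood [ 16 107 158] [  4 117  72]
green [ 64 130 114] [ 66 176 149]
blue [110 163 142] [110 211 191]
red [  1 189 142] [  1 216 203]
strip [70 81 94] [ 90  14 130]
wheel [ 10 145 151] [  9 166 219]
tray [150   6  79] [105  10 104]
ystripe [ 27 164 171] [ 26 177 240]
```

Run:
```python
from h import *
np.set_printoptions(precision=4,suppress=True)
t=cam("top");s=cam("scene")
# lids: centroid of filled ellipse via minEnclosing hull
def lid(nm,lo,hi,bt,bs,los=None,his=None,st=None):
    ct=max(blobs(t,lo,hi,40,bt,3),key=cv2.contourArea);cs=max(blobs(s,los or lo,his or hi,40,bs,3),key=cv2.contourArea)
    et=cv2.fitEllipse(cv2.convexHull(ct));es=cv2.fitEllipse(cv2.convexHull(cs))
    p=tri([t,s],[et[0],es[0]]);print(nm,p,"px",np.array(et[0]),np.array(et[1]),np.array(es[0]),np.array(es[1]),"top@.11",plane(t,et[0],.11)[0],"sc",plane(s,es[0],.11)[0])
    return p
lid("orange",(8,160,100),(18,255,255),(355,235,410,285),(255,170,315,215),(10,170,120))
lid("grey",(0,0,60),(179,30,150),(293,240,343,290),(320,200,375,250))
for nm,lo,hi,bt,bs in [("wheel",(4,120,100),(12,255,255),(225,240,280,295),(380,260,450,312)),
   ("kg",(50,90,60),(80,255,255),(140,225,190,310),(470,300,560,380)),("kb",(100,120,60),(120,255,255),(140,225,190,310),(470,300,560,380)),("kr",(0,140,60),(4,255,255),(140,225,190,310),(490,300,560,340))]:
    ct=max(blobs(t,lo,hi,20,bt),key=cv2.contourArea);cs=max(blobs(s,lo,hi,20,bs),key=cv2.contourArea)
    et=cv2.fitEllipse(ct);es=cv2.fitEllipse(cs)
    print(nm,tri([t,s],[et[0],es[0]]),et[1],"pl.043",plane(t,et[0],.043)[0][:2],plane(s,es[0],.043)[0][:2],"pl.03",plane(t,et[0],.03)[0][:2],plane(s,es[0],.03)[0][:2])
# stripes
for nm,d,lo,hi,b in [("ys t",t,(22,90,100),(32,255,255),(293,240,343,290)),("ys s",s,(22,100,120),(32,255,255),(330,200,380,235)),("bs t",t,(0,0,0),(179,255,60),(370,255,395,285)),("bs s",s,(0,0,0),(179,255,70),(280,175,308,195))]:
    c=max(blobs(d,lo,hi,5,b),key=cv2.contourArea).reshape(-1,2);w=plane(d,c,.11)
    m=cv2.minAreaRect(w[:,:2].astype(np.float32));print(nm,w.mean(0)[:2],m)
# reader strip
c=max(blobs(t,(50,40,40),(85,255,255),200,(215,140,415,180),3),key=cv2.contourArea).reshape(-1,2)
m=cv2.minAreaRect(plane(t,c,.055)[:,:2].astype(np.float32));print("strip",m,cv2.boxPoints(m).ravel())
# posts
for nm,bt,bs in [("p_left",(243,182,276,235),(340,298,390,362)),("p_mid",(306,180,336,234),(265,265,326,318))]:
    ct=max(blobs(t,(15,25,110),(26,82,255),40,bt,3),key=cv2.contourArea)
    cs=max(blobs(s,(15,10,200),(27,72,255),40,bs,3),key=cv2.contourArea)
    rt=cv2.minAreaRect(ct);m=cv2.minAreaRect(plane(t,ct.reshape(-1,2),.034)[:,:2].astype(np.float32));m2=cv2.minAreaRect(plane(s,cs.reshape(-1,2),.034)[:,:2].astype(np.float32))
    print(nm,rt,m,"scene",m2,"tri",tri([t,s],[rt[0],cv2.minAreaRect(cs)[0]]))
```

```text
orange [ 0.4968 -0.1703  0.1035] px [382.1501 260.1221] [40.6405 40.7961] [283.9105 191.8376] [34.3218 46.6906] top@.11 [ 0.4966 -0.1693  0.11  ] sc [ 0.5022 -0.1653  0.11  ]
grey [ 0.4876 -0.0095  0.1036] px [317.1021 263.9581] [39.5893 39.6704] [347.2794 221.7903] [36.9454 47.776 ] top@.11 [ 0.4877 -0.0098  0.11  ] sc [ 0.4929 -0.0055  0.11  ]
wheel [0.4842 0.1594 0.0256] (41.13492202758789, 41.47788619995117) pl.043 [0.484  0.1571] [0.4976 0.165 ] pl.03 [0.4842 0.1587] [0.4875 0.161 ]
kg [0.5467 0.3832 0.0443] (10.732208251953125, 11.349839210510254) pl.043 [0.5469 0.3832] [0.5455 0.3834] pl.03 [0.5478 0.3874] [0.536  0.3828]
kb [0.4846 0.3835 0.044 ] (10.77833366394043, 11.093701362609863) pl.043 [0.4846 0.3839] [0.4839 0.3833] pl.03 [0.4848 0.3881] [0.4735 0.3826]
kr [0.4229 0.3834 0.0432] (11.151826858520508, 11.561074256896973) pl.043 [0.4229 0.3834] [0.4226 0.3835] pl.03 [0.4224 0.3876] [0.4113 0.3829]
ys t [0.4664 0.0041] ((0.46609070897102356, 0.0043078698217868805), (0.010451240465044975, 0.044475436210632324), 57.27511215209961)
ys s [0.4637 0.0038] ((0.4637252390384674, 
[... 548 characters left out ...]
6813964844, 208.32772827148438), (41.94049072265625, 13.18275260925293), 75.25643920898438) ((0.6359130144119263, 0.1407991349697113), (0.11112521588802338, 0.03443321958184242), 15.00356388092041) scene ((0.6047055125236511, 0.1337086260318756), (0.04306710883975029, 0.031675975769758224), 15.675005912780762) tri [0.6284 0.1412 0.0676]
p_mid ((319.8735656738281, 206.52334594726562), (13.161819458007812, 41.731075286865234), 3.5763344764709473) ((0.6408512592315674, -0.019387979060411453), (0.03470272570848465, 0.11123756319284439), 86.16786193847656) scene ((0.640779435634613, -0.01809098571538925), (0.03341252729296684, 0.10634512454271317), 86.09674072265625) tri [ 0.64   -0.0185  0.0343]
```

```bash
cat > to.py <<'E'
import sys
from h import *
o=robot.get_obs();r=R.from_quat(o["ee_rot"]);X=r.as_matrix()[:,0];psi=np.degrees(np.arctan2(X[1],X[0]))
print("pos",np.round(o["tool_pos"],4),"psi",round(psi,2),"open",round(o["opening"],3),"grip",round(o["grasp_force"],1),"F",np.round(o["wrist_force"],1),"q7",round(o["joints"][6],2),"t",round(o["clock"],1))
a=[float(v) for v in sys.argv[1:]]
if a:
    d=r.inv().apply(np.array(a[:3])-o["tool_pos"]);print("tool delta",np.round(d,4),"rows",np.ceil(np.linalg.norm(d)/.05))
if len(a)>3: print("turn",round(-np.radians(a[3]-psi),3))
E
python3 to.py 0.636 0.141 0.23 15
python3 - <<'E'
from h import *
t=cam("top")
c=np.array([[427,237],[494,237],[493,322],[427,320.]]);print(plane(t,c,.045)[:,:2],plane(t,c,.045).mean(0))
s=cam("scene");p=[tri([t,s],[a,b]) for a,b in [((494,237),(174,173)),((427,320),(285,157)),((493,322),(238,134))]];print(np.round(p,3))
E
```

```text
pos [ 0.1832 -0.6235  0.231 ] psi 16.37 open 0.999 grip 0.0 F [-0.4 -0.1  0. ] q7 -0.06 t 0.3
tool delta [ 0.6499 -0.6059  0.0013] rows 18.0
turn 0.024
[[ 0.55864993 -0.29934195]
 [ 0.55840423 -0.47698739]
 [ 0.33744903 -0.4666186 ]
 [ 0.34378576 -0.2944127 ]] [ 0.44957224 -0.38434016  0.045     ]
[[ 0.556 -0.475  0.041]
 [ 0.345 -0.296  0.044]
 [ 0.335 -0.471  0.031]]
```

```bash
A="0.0361 -0.0336 0 0"; :; python3 inch.py '0.036 -0.034 0 0;0.036 -0.034 0 0;0.036 -0.034 0 0;0.036 -0.034 0 0;0.036 -0.034 0 0;0.036 -0.034 0 0;0.036 -0.034 0 0;0.036 -0.034 0 0' 1.0; python3 inch.py '0.036 -0.034 0 0;0.036 -0.034 0 0;0.036 -0.034 0 0;0.036 -0.034 0 0;0.036 -0.034 0 0;0.036 -0.034 0 0;0.036 -0.034 0 0;0.036 -0.034 0 0'; python3 inch.py '0.037 -0.031 0 0;0.037 -0.031 0 0.024;0 0 0 0;0 0 0 0'; python3 to.py .636 .141 .23 15
```

```text
clock: 1.2
tool_pos: [0.3835, -0.2796, 0.2317]
ee_rot: [0.99, 0.142, 0.0, 0.0]
wrist_force: [0.6, -0.6, 0.1]
opening: 0.999
grasp_force: 0.0
clock: 2.0
tool_pos: [0.5834, 0.0623, 0.2316]
ee_rot: [0.99, 0.142, 0.0, 0.0]
wrist_force: [1.2, -1.0, 0.3]
opening: 0.997
grasp_force: 0.0
clock: 2.4
tool_pos: [0.636, 0.1425, 0.2306]
ee_rot: [0.991, 0.132, -0.001, -0.0]
wrist_force: [0.1, -1.1, 0.0]
opening: 0.998
grasp_force: 0.0
pos [0.636  0.1425 0.2306] psi 15.14 open 0.998 grip 0.0 F [ 0.1 -1.1  0. ] q7 -1.76 t 2.4
tool delta [-0.0004  0.0015  0.0005] rows 1.0
turn 0.002
```

```bash
cat > posts.py <<'E'
from h import *
import sys
t=cam("top",sys.argv[1] if len(sys.argv)>1 else None)
for ct in blobs(t,(15,25,110),(26,82,255),150,(235,178,420,238),3):
    m=cv2.minAreaRect(plane(t,ct.reshape(-1,2),.034)[:,:2].astype(np.float32));print(np.round(m[0],4),np.round(m[1],3),round(m[2],1))
E
python3 posts.py pics/t1.png
```

```text
[ 0.6409 -0.0195] [0.035 0.112] 85.9
```

```bash
python3 inch.py '0 0.001 0.045 0;0 0 0.045 0;0 0 0.045 0;0 0 0.045 0;0 0 0.03 0;0 0 0.011 0;0 0 0 0'; python3 inch.py '0 0 0 0;0 0 0 0;0 0 0 0;0 0 0 0;0 0 0 0;0 0 0 0;0 0 0 0;0 0 0 0' 0 60; python3 inch.py '0 0 -0.03 0;0 0 -0.045 0;0 0 -0.045 0;0 0 -0.045 0;0 0 0 0;0 0 0 0'; python3 to.py .45 -.345 .19 0
```

```text
clock: 3.15
tool_pos: [0.6357, 0.1384, 0.0097]
ee_rot: [0.992, 0.13, -0.001, 0.0]
wrist_force: [0.7, -1.0, 1.2]
opening: 1.002
grasp_force: 0.0
clock: 3.95
tool_pos: [0.6372, 0.1404, 0.0119]
ee_rot: [0.991, 0.131, 0.001, -0.0]
wrist_force: [-2.3, 0.1, 6.9]
opening: 0.385
grasp_force: 61.7
clock: 4.55
tool_pos: [0.6367, 0.1402, 0.1763]
ee_rot: [0.991, 0.131, 0.001, 0.0]
wrist_force: [-0.2, -0.4, -2.9]
opening: 0.385
grasp_force: 60.6
pos [0.6367 0.1402 0.1763] psi 15.0 open 0.385 grip 60.6 F [-0.2 -0.4 -2.9] q7 -1.78 t 4.5
tool delta [-0.3059  0.4204 -0.0141] rows 11.0
turn 0.262
```

```bash
python3 inch.py '-0.0255 0.035 -0.001 0;-0.0255 0.035 -0.001 0;-0.0255 0.035 -0.001 0;-0.0255 0.035 -0.001 0;-0.0255 0.035 -0.001 0;-0.0255 0.035 -0.001 0' - 100; python3 inch.py '-0.0255 0.035 -0.001 0;-0.0255 0.035 -0.001 0;-0.0255 0.035 -0.001 0;-0.0255 0.035 -0.001 0;-0.0255 0.035 -0.001 0;-0.0255 0.035 -0.001 0;0 0 0 0.13;0 0 0 0.13'; python3 inch.py '0 0 0 0;0 0 0 0';python3 to.py .45 -.346 .023 0
```

```text
clock: 5.15
tool_pos: [0.5407, -0.104, 0.1793]
ee_rot: [0.991, 0.13, -0.002, -0.001]
wrist_force: [1.1, -0.8, -2.0]
opening: 0.369
grasp_force: 103.1
clock: 5.95
tool_pos: [0.4472, -0.346, 0.1848]
ee_rot: [1.0, -0.003, -0.002, -0.001]
wrist_force: [0.2, 1.2, -3.0]
opening: 0.375
grasp_force: 103.2
clock: 6.15
tool_pos: [0.4489, -0.3442, 0.1859]
ee_rot: [1.0, 0.003, -0.001, -0.001]
wrist_force: [-0.0, 0.3, -1.9]
opening: 0.371
grasp_force: 103.2
pos [ 0.4489 -0.3442  0.1859] psi 0.34 open 0.371 grip 103.2 F [-0.   0.3 -1.9] q7 -1.05 t 6.2
tool delta [0.0014 0.0021 0.1629] rows 4.0
turn 0.006
```

```bash
python3 inch.py '0.001 0.006 0.04 0;0 0 0.04 0;0 0 0.04 0;0 0 0.03 0;0 0 0.014 0;0 0 0 0;0 0 0 0'; python3 inch.py '0 0 0 0;0 0 0 0;0 0 0 0;0 0 -0.03 0;0 0 -0.045 0;0 0 -0.045 0;0 0 -0.045 0;0 0 0 0' 0.5; python3 to.py .641 -.0195 .19 -4; python3 posts.py pics/t2.png
```

```text
clock: 6.85
tool_pos: [0.4512, -0.3511, 0.0244]
ee_rot: [1.0, 0.002, 0.0, 0.0]
wrist_force: [0.4, 0.2, -0.8]
opening: 0.377
grasp_force: 103.3
clock: 7.65
tool_pos: [0.4535, -0.3526, 0.1959]
ee_rot: [1.0, 0.001, 0.004, 0.004]
wrist_force: [0.8, -0.2, 0.5]
opening: 0.5
grasp_force: 0.0
pos [ 0.4535 -0.3526  0.1959] psi 0.11 open 0.5 grip 0.0 F [ 0.8 -0.2  0.5] q7 -1.05 t 7.7
tool delta [ 0.1881 -0.3328  0.0052] rows 8.0
turn 0.072
[ 0.6408 -0.0194] [0.035 0.111] 85.8
```

View pics/t2.png

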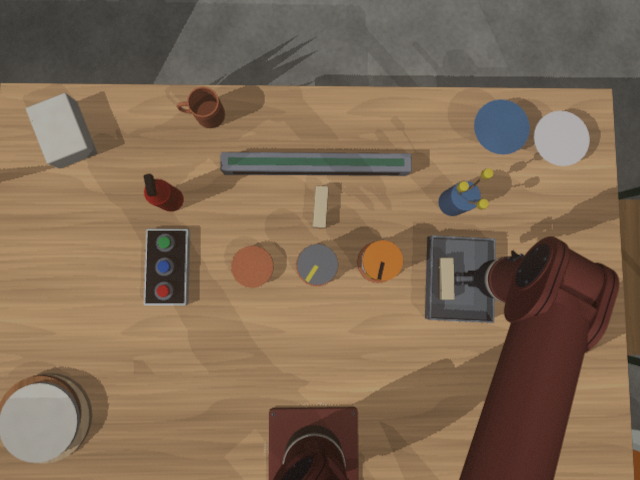

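The first post lies in the tray at (447,279). The second is still at (321,207), unmoved. Next I fetch that one.

```bash
python3 inch.py '0.0235 -0.0415 0 0;0.0235 -0.0415 0 0;0.0235 -0.0415 0 0;0.0235 -0.0415 0 0;0.0235 -0.0415 0 0;0.0235 -0.0415 0 0;0.0235 -0.0415 0 0;0.0235 -0.0415 0 0.072' 1.0; python3 inch.py '0 0 0 0;0 0 0 0'; python3 to.py .641 -.0195 .0115 -4
```

```text
clock: 8.5
tool_pos: [0.638, -0.0169, 0.1873]
ee_rot: [0.999, -0.035, -0.001, 0.0]
wrist_force: [1.5, -0.6, -0.0]
opening: 1.0
grasp_force: 0.0
clock: 8.7
tool_pos: [0.6376, -0.0166, 0.187]
ee_rot: [0.999, -0.033, -0.001, -0.0]
wrist_force: [0.3, -0.3, 0.2]
opening: 1.0
grasp_force: 0.0
pos [ 0.6376 -0.0166  0.187 ] psi -3.83 open 1.0 grip 0.0 F [ 0.3 -0.3  0.2] q7 -1.82 t 8.7
tool delta [0.0039 0.0027 0.1755] rows 4.0
turn 0.003
```

```bash
python3 inch.py '0.004 0.002 0.045 0;0 0 0.045 0;0 0 0.045 0;0 0 0.03 0;0 0 0.01 0;0 0 0 0;0 0 0 0'; python3 inch.py '0 0 0 0;0 0 0 0;0 0 0 0;0 0 0 0;0 0 0 0;0 0 0 0;0 0 0 0;0 0 0 0' 0 100; python3 inch.py '0 0 -0.03 0;0 0 -0.045 0;0 0 -0.045 0;0 0 -0.045 0;0 0 0 0;0 0 0 0'; python3 to.py .45 -.42 .19 0
```

```text
clock: 9.4
tool_pos: [0.6427, -0.0213, 0.015]
ee_rot: [0.999, -0.035, 0.001, 0.0]
wrist_force: [0.6, -0.0, 0.5]
opening: 0.996
grasp_force: 0.0
clock: 10.2
tool_pos: [0.6424, -0.0207, 0.0145]
ee_rot: [0.999, -0.035, 0.001, 0.0]
wrist_force: [-0.9, -0.0, 7.4]
opening: 0.374
grasp_force: 100.6
clock: 10.8
tool_pos: [0.642, -0.0208, 0.1791]
ee_rot: [0.999, -0.035, 0.001, 0.0]
wrist_force: [-0.1, 0.3, -3.6]
opening: 0.373
grasp_force: 99.8
pos [ 0.642  -0.0208  0.1791] psi -4.03 open 0.373 grip 99.8 F [-0.1  0.3 -3.6] q7 -1.83 t 10.8
tool delta [-0.1635  0.4117 -0.0111] rows 9.0
turn -0.07
```

```bash
python3 inch.py '-0.0163 0.041 -0.001 0;-0.0163 0.041 -0.001 0;-0.0163 0.041 -0.001 0;-0.0163 0.041 -0.001 0;-0.0163 0.041 -0.001 0;-0.0163 0.041 -0.001 0;-0.0163 0.041 -0.001 0'; python3 inch.py '-0.0163 0.041 -0.001 0;-0.0163 0.041 -0.001 0;-0.0163 0.041 -0.001 -0.07;0 0 0 0;0 0 0 0;0 0 0 0';python3 to.py .45 -.42 .023 0
```

```text
clock: 11.5
tool_pos: [0.5055, -0.3001, 0.183]
ee_rot: [0.999, -0.035, -0.002, -0.001]
wrist_force: [0.5, 0.5, -1.5]
opening: 0.373
grasp_force: 99.9
clock: 12.1
tool_pos: [0.4505, -0.4167, 0.1868]
ee_rot: [1.0, 0.0, -0.001, -0.001]
wrist_force: [0.1, 0.6, -2.7]
opening: 0.376
grasp_force: 100.0
pos [ 0.4505 -0.4167  0.1868] psi 0.05 open 0.376 grip 100.0 F [ 0.1  0.6 -2.7] q7 -0.98 t 12.1
tool delta [-0.0003  0.0037  0.1638] rows 4.0
turn 0.001
```

```bash
python3 inch.py '0 0.003 0.04 0;0 0 0.04 0;0 0 0.04 0;0 0 0.03 0;0 0 0.013 0;0 0 0 0;0 0 0 0'; python3 inch.py '0 0 0 0;0 0 0 0;0 0 0 0;0 0 -0.03 0;0 0 -0.045 0;0 0 -0.045 0;0 0 -0.045 0;0 0 0 0' 0.5; python3 to.py .4967 -.1695 .15 0
```

```text
clock: 12.8
tool_pos: [0.4515, -0.4212, 0.0266]
ee_rot: [1.0, 0.0, 0.001, 0.0]
wrist_force: [1.2, -0.6, -1.8]
opening: 0.371
grasp_force: 100.0
clock: 13.6
tool_pos: [0.4532, -0.4234, 0.1984]
ee_rot: [1.0, -0.0, 0.004, 0.004]
wrist_force: [0.5, 0.2, -0.1]
opening: 0.5
grasp_force: 0.0
pos [ 0.4532 -0.4234  0.1984] psi -0.02 open 0.5 grip 0.0 F [ 0.5  0.2 -0.1] q7 -0.97 t 13.6
tool delta [ 0.043  -0.2543  0.0467] rows 6.0
turn -0.0
```

```bash
python3 inch.py '0.007 -0.042 0 0;0.007 -0.042 0 0;0.007 -0.042 0 0;0.007 -0.042 0 0;0.007 -0.042 0 0;0.007 -0.042 0 0;0 0 0.04 0;0 0 0 0' 0.75; python3 inch.py '0 0 0 0;0 0 0 0'; python3 to.py .4967 -.1695 .115 0; python3 posts.py pics/t3.png
```

```text
clock: 14.4
tool_pos: [0.49, -0.1676, 0.147]
ee_rot: [1.0, 0.001, -0.003, -0.001]
wrist_force: [-1.0, -1.0, -0.8]
opening: 0.747
grasp_force: 0.0
clock: 14.6
tool_pos: [0.4928, -0.1706, 0.1517]
ee_rot: [1.0, -0.001, 0.001, 0.0]
wrist_force: [-0.4, 0.1, 0.4]
opening: 0.749
grasp_force: 0.0
pos [ 0.4928 -0.1706  0.1517] psi -0.13 open 0.749 grip 0.0 F [-0.4  0.1  0.4] q7 -1.4 t 14.6
tool delta [ 0.0039 -0.0012  0.0367] rows 1.0
turn -0.002
```

View pics/t3.png

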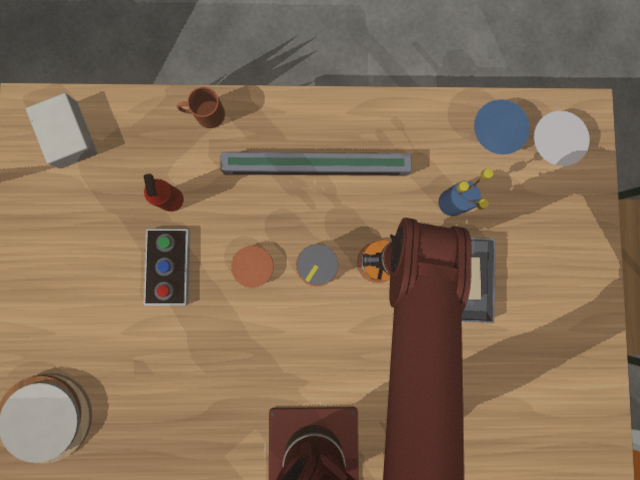

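The lane is empty, and a post shows in the tray at (475,278). The gripper is over the orange lid, so I lower it until it touches.

```bash
python3 inch.py '0.004 -0.001 0.03 0;0 0 0.01 0;0 0 0 0;0 0 0 0'; python3 inch.py '0 0 0.004 0;0 0 0 0;0 0 0 0'; python3 inch.py '0 0 0.004 0;0 0 0 0;0 0 0 0'
```

```text
clock: 15.05
tool_pos: [0.4966, -0.1686, 0.1111]
ee_rot: [1.0, -0.0, 0.0, -0.0]
wrist_force: [-0.6, -0.9, 0.8]
opening: 0.747
grasp_force: 0.0
clock: 15.35
tool_pos: [0.4965, -0.1684, 0.1067]
ee_rot: [1.0, -0.0, 0.0, 0.0]
wrist_force: [-0.5, 0.1, -0.5]
opening: 0.749
grasp_force: 0.0
clock: 15.65
tool_pos: [0.4971, -0.1685, 0.1039]
ee_rot: [1.0, -0.0, 0.001, 0.0]
wrist_force: [-4.4, 1.5, 15.3]
opening: 0.751
grasp_force: 7.7
```

```bash
python3 inch.py '0 0 0 -0.14;0 0 0 -0.14;0 0 0 -0.14;0 0 0 -0.14;0 0 0 -0.14;0 0 0 0;0 0 0 0';python3 to.py .4967 -.1693 .11
python3 - <<'E'
from h import *
for n in("top","scene"): cam(n,f"pics/{n}4.png")
a=cv2.imread("pics/top4.png")[200:320,320:480];b=cv2.imread("pics/scene4.png")[130:270,220:400]
cv2.imwrite("pics/c4.png",np.hstack([cv2.resize(a,(400,300)),cv2.resize(b,(400,300))]))
E
```

```text
clock: 16.35
tool_pos: [0.4955, -0.167, 0.1039]
ee_rot: [0.939, 0.343, -0.001, -0.001]
wrist_force: [-14.1, 6.6, 25.5]
opening: 0.75
grasp_force: 12.7
pos [ 0.4955 -0.167   0.1039] psi 40.14 open 0.75 grip 12.7 F [-14.1   6.6  25.5] q7 -0.75 t 16.4
tool delta [-0.0006  0.0025 -0.0061] rows 1.0
```

View pics/c4.png

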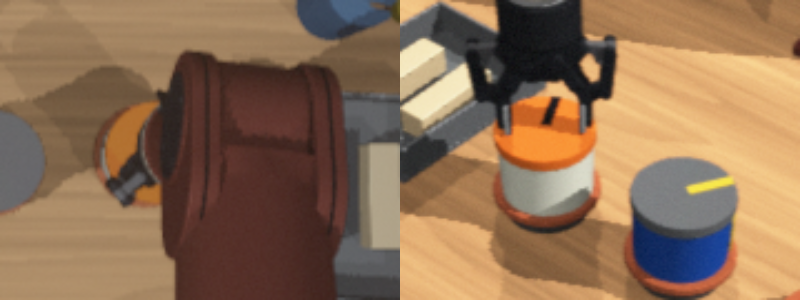

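The press-and-turn works: in the scene crop the stripe has swung round and both posts lie in the tray. A side force has built up, so I lift and set down again between strokes.

```bash
python3 inch.py '0 0 -0.008 0;0 0 0 0;0 0 0 0'; python3 to.py .4967 -.1693 .1052 40
```

```text
clock: 16.75
tool_pos: [0.4965, -0.1685, 0.1103]
ee_rot: [0.939, 0.343, 0.0, 0.0]
wrist_force: [0.0, -0.1, -0.4]
opening: 0.75
grasp_force: 0.0
pos [ 0.4965 -0.1685  0.1103] psi 40.08 open 0.75 grip 0.0 F [ 0.  -0.1 -0.4] q7 -0.75 t 16.8
tool delta [-0.0004  0.0007  0.0051] rows 1.0
turn 0.001
```

```bash
python3 inch.py '0 0.001 0.007 0;0 0 0 0;0 0 0 0'; python3 inch.py '0 0 0 -0.14;0 0 0 -0.14;0 0 0 -0.14;0 0 0 -0.14;0 0 0 -0.14;0 0 0 -0.14;0 0 0 -0.14;0 0 0 0'; python3 to.py
```

```text
clock: 17.05
tool_pos: [0.4976, -0.1692, 0.1039]
ee_rot: [0.939, 0.343, 0.0, 0.0]
wrist_force: [-3.8, 0.4, 14.7]
opening: 0.749
grasp_force: 7.3
clock: 17.85
tool_pos: [0.4955, -0.1676, 0.104]
ee_rot: [0.665, 0.746, -0.001, -0.002]
wrist_force: [-16.3, 8.0, 28.1]
opening: 0.749
grasp_force: 14.1
pos [ 0.4955 -0.1676  0.104 ] psi 96.57 open 0.749 grip 14.1 F [-16.3   8.   28.1] q7 0.19 t 17.9
```

```bash
python3 inch.py '0 0 -0.008 0;0 0 0 0;0 0 0 0'; python3 inch.py '0 0 0.007 0;0 0 0 0;0 0 0 0'; python3 inch.py '0 0 0 -0.14;0 0 0 -0.14;0 0 0 -0.14;0 0 0 -0.14;0 0 0 -0.14;0 0 0 -0.14;0 0 0 0';python3 inch.py '0 0 -0.04 0;0 0 -0.04 0;0 0 0 0;0 0 0 0'; python3 to.py;  python3 - <<'E'
from h import *
s=cam("scene","pics/s5.png");t=cam("top")
c=max(blobs(s,(10,170,120),(18,255,255),40,(245,165,315,220),3),key=cv2.contourArea);e=cv2.fitEllipse(cv2.convexHull(c))
print(e[0],plane(s,e[0],.11)[0])
for c in blobs(s,(0,0,0),(179,255,70),8,(262,172,312,212)):
    w=plane(s,c.reshape(-1,2),.11);print(w.mean(0)[:2],cv2.minAreaRect(w[:,:2].astype(np.float32)))
E
```

```text
clock: 18.15
tool_pos: [0.497, -0.1693, 0.1108]
ee_rot: [0.668, 0.744, 0.0, -0.0]
wrist_force: [0.3, 0.4, 0.8]
opening: 0.748
grasp_force: 0.0
clock: 18.45
tool_pos: [0.4974, -0.1693, 0.104]
ee_rot: [0.668, 0.745, 0.0, 0.0]
wrist_force: [0.2, -0.8, 4.9]
opening: 0.752
grasp_force: 2.7
clock: 19.15
tool_pos: [0.497, -0.1685, 0.104]
ee_rot: [0.303, 0.953, 0.0, -0.0]
wrist_force: [-3.0, 2.2, 8.5]
opening: 0.75
grasp_force: 4.3
clock: 19.55
tool_pos: [0.4973, -0.1694, 0.1842]
ee_rot: [0.306, 0.952, -0.0, 0.001]
wrist_force: [-0.0, -0.7, -1.1]
opening: 0.749
grasp_force: 0.0
pos [ 0.4973 -0.1694  0.1842] psi 144.34 open 0.749 grip 0.0 F [-0.  -0.7 -1.1] q7 1.06 t 19.6
(284.8843078613281, 190.74288940429688) [ 0.49820188 -0.16595592  0.11      ]
[ 0.50701768 -0.1940148 ] ((0.5065969228744507, -0.1937069594860077), (0.003272680565714836, 0.03670870512723923), 38.170841217041016)
```

```bash
python3 to.py .48 .19 .2
```

```text
pos [ 0.4962 -0.1691  0.1828] psi 144.36 open 0.744 grip 0.0 F [ 0.8  1.2 -0.6] q7 1.06 t 19.6
tool delta [ 0.2225  0.2824 -0.0169] rows 8.0
```

```bash
python3 inch.py '0.028 0.035 -0.002 0;0.028 0.035 -0.002 0;0.028 0.035 -0.002 0;0.028 0.035 -0.002 0;0.028 0.035 -0.002 0;0.028 0.035 -0.002 0;0.028 0.035 -0.002 0;0.028 0.035 -0.002 0'
cat > stripe.py <<'E'
from h import *
import sys
for n in("top","scene"):
    d=cam(n,f"pics/{n}{sys.argv[1]}.png")
    B={"top":((355,235,410,285),(293,240,343,290)),"scene":((250,168,316,216),(318,198,378,250))}[n]
    for nm,b,lid,st in(("white",B[0],((8,160,100),(18,255,255)),((0,0,0),(179,255,75))),("blue",B[1],((0,0,60),(179,30,150)),((22,90,100),(32,255,255)))):
        L=blobs(d,*lid,150,b,3)
        if not L: print(n,nm,"hidden");continue
        hull=cv2.convexHull(max(L,key=cv2.contourArea));e=cv2.fitEllipse(hull);c0=plane(d,e[0],.105)[0]
        for c in blobs(d,*st,8,b):
            if cv2.pointPolygonTest(hull,tuple(map(float,cen(c))),True)<1: continue
            w=plane(d,c.reshape(-1,2),.105);v=w.mean(0)-c0
            print(n,nm,"lid",np.round(c0[:2],4),"yaw",round(np.degrees(np.arctan2(v[1],v[0])),1),"len",np.round(np.hypot(*v[:2]),3),np.round(cv2.minAreaRect(w[:,:2].astype(np.float32))[1:][0],3),round(cv2.minAreaRect(w[:,:2].astype(np.float32))[2],1))
E
python3 stripe.py 6; python3 to.py
```

```text
clock: 20.45
tool_pos: [0.4772, 0.1902, 0.1991]
ee_rot: [0.306, 0.952, -0.0, -0.001]
wrist_force: [0.2, 0.0, -0.4]
opening: 0.753
grasp_force: 0.0
top white lid [ 0.4934 -0.1712] yaw -56.4 len 0.027 [0.006 0.039] 35.4
top blue lid [ 0.4875 -0.0098] yaw 146.7 len 0.025 [0.01  0.044] 57.3
scene white lid [ 0.4941 -0.1698] yaw -73.0 len 0.03 [0.003 0.037] 38.2
scene blue lid [ 0.4888 -0.0084] yaw 162.5 len 0.03 [0.012 0.046] 57.6
pos [0.4756 0.196  0.1997] psi 144.91 open 0.752 grip 0.0 F [0.3 0.8 0.5] q7 0.32 t 20.6
```

View pics/top6.png

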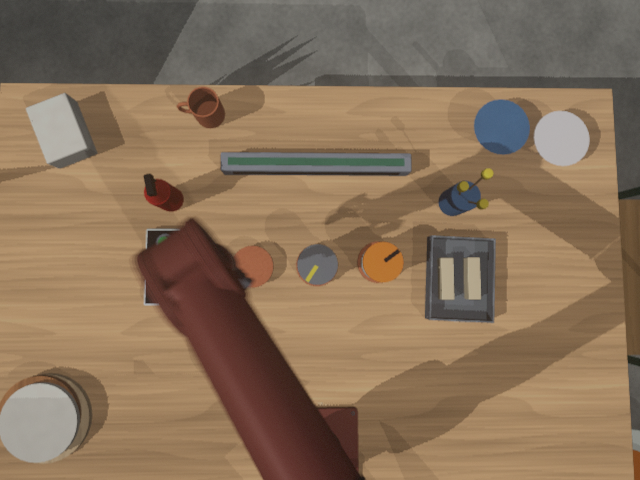

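Both posts lie in the tray at (447,278) and (474,278). The orange lid's stripe now points to yaw -55°, and the blue tub is still at 147°. I do the blue tub next and then finish the white one.

```bash
python3 to.py .4877 -.0097 .15
```

```text
pos [0.4756 0.196  0.1997] psi 144.91 open 0.752 grip 0.0 F [0.3 0.8 0.5] q7 0.32 t 20.6
tool delta [-0.1283 -0.1614  0.049 ] rows 5.0
```

```bash
python3 inch.py '-0.026 -0.032 0 0;-0.026 -0.032 0 0;-0.026 -0.032 0 0;-0.026 -0.032 0 0;-0.024 -0.033 0 0;0 0 0.045 0;0 0 0.035 0;0 0 0 0'; python3 inch.py '0 0 0 0;0 0 0 0;0 0 0 0'; python3 to.py .4877 -.0097 .104
```

```text
clock: 21.35
tool_pos: [0.4844, -0.017, 0.1155]
ee_rot: [0.306, 0.952, -0.0, -0.004]
wrist_force: [-0.8, 0.4, 0.7]
opening: 0.746
grasp_force: 0.0
clock: 21.65
tool_pos: [0.4894, -0.0162, 0.1219]
ee_rot: [0.306, 0.952, 0.0, 0.001]
wrist_force: [-0.2, 0.0, -0.5]
opening: 0.751
grasp_force: 0.0
pos [ 0.4894 -0.0162  0.1219] psi 144.39 open 0.751 grip 0.0 F [-0.2  0.  -0.5] q7 0.72 t 21.6
tool delta [0.0052 0.0043 0.0178] rows 1.0
```

```bash
python3 inch.py '0.005 0.004 0.008 0;0 0 0.006 0;0 0 0 0;0 0 0 0'; python3 to.py .4877 -.0097 .104;python3 inch.py '0 0 0.003 0;0 0 0 0;0 0 0 0'; python3 to.py .4877 -.0097 .104
```

```text
clock: 22.05
tool_pos: [0.4864, -0.0102, 0.1061]
ee_rot: [0.306, 0.952, 0.0, -0.0]
wrist_force: [0.1, -0.2, 0.5]
opening: 0.751
grasp_force: 0.0
pos [ 0.4864 -0.0102  0.1061] psi 144.39 open 0.751 grip 0.0 F [ 0.1 -0.2  0.5] q7 0.69 t 22.1
tool delta [-0.0008  0.0011  0.0021] rows 1.0
clock: 22.35
tool_pos: [0.487, -0.0102, 0.104]
ee_rot: [0.306, 0.952, -0.0, 0.0]
wrist_force: [-2.8, 0.5, 9.2]
opening: 0.751
grasp_force: 4.4
pos [ 0.487  -0.0102  0.104 ] psi 144.36 open 0.751 grip 4.4 F [-2.8  0.5  9.2] q7 0.69 t 22.4
tool delta [-0.0003  0.0009  0.    ] rows 1.0
```

```bash
python3 inch.py '0 0 0 0.14;0 0 0 0.14;0 0 0 0.14;0 0 0 0.14;0 0 0 0.14;0 0 0 0.14;0 0 0 0'; python3 inch.py '0 0 -0.008 0;0 0 0 0;0 0 0 0'; python3 inch.py '0 0 0.007 0;0 0 0 0;0 0 0 0'; python3 to.py .4877 -.0097 .104
```

```text
clock: 23.05
tool_pos: [0.4864, -0.0108, 0.104]
ee_rot: [0.67, 0.743, -0.001, 0.0]
wrist_force: [-6.2, -1.7, 11.9]
opening: 0.748
grasp_force: 6.0
clock: 23.35
tool_pos: [0.4869, -0.0103, 0.1115]
ee_rot: [0.668, 0.745, 0.0, 0.0]
wrist_force: [-1.0, -0.7, 0.4]
opening: 0.748
grasp_force: 0.0
clock: 23.65
tool_pos: [0.4869, -0.0102, 0.104]
ee_rot: [0.668, 0.745, 0.0, 0.0]
wrist_force: [1.1, -0.1, 1.7]
opening: 0.752
grasp_force: 1.0
pos [ 0.4869 -0.0102  0.104 ] psi 96.24 open 0.752 grip 1.0 F [ 1.1 -0.1  1.7] q7 -0.11 t 23.6
tool delta [0.0004 0.0009 0.    ] rows 1.0
```

```bash
python3 inch.py '0 0 0.0015 0;0 0 0 0.14;0 0 0 0.14;0 0 0 0.14;0 0 0 0.14;0 0 0 0.14;0 0 0 0.14;0 0 0 0'; python3 inch.py '0 0 -0.008 0;0 0 0 0;0 0 0 0'; python3 inch.py '0 0 0.0075 0;0 0 0 0;0 0 0 0'; python3 to.py .4877 -.0097 .104
```

```text
clock: 24.45
tool_pos: [0.4863, -0.0108, 0.1039]
ee_rot: [0.914, 0.405, -0.001, 0.001]
wrist_force: [-8.7, -2.3, 23.3]
opening: 0.748
grasp_force: 11.6
clock: 24.75
tool_pos: [0.4864, -0.0103, 0.1104]
ee_rot: [0.913, 0.408, -0.0, -0.0]
wrist_force: [-0.8, -0.0, 0.5]
opening: 0.752
grasp_force: 0.0
clock: 25.05
tool_pos: [0.4871, -0.0102, 0.104]
ee_rot: [0.913, 0.408, 0.0, 0.0]
wrist_force: [-4.2, -0.2, 17.1]
opening: 0.75
grasp_force: 8.6
pos [ 0.4871 -0.0102  0.104 ] psi 48.11 open 0.75 grip 8.6 F [-4.2 -0.2 17.1] q7 -0.92 t 25.1
tool delta [ 0.0008  0.0001 -0.    ] rows 1.0
```

```bash
python3 inch.py '0 0 0 0.15;0 0 0 0.15;0 0 0 0.15;0 0 0 0.15;0 0 0 0.15;0 0 0 0.15;0 0 0 0'; python3 inch.py '0 0 -0.03 0;0 0 -0.04 0;0 0 0 0;0 0 0 0'; python3 to.py .4945 -.171 .13
```

```text
clock: 25.75
tool_pos: [0.4864, -0.0108, 0.1039]
ee_rot: [0.999, -0.033, -0.0, 0.001]
wrist_force: [-8.1, -2.5, 20.5]
opening: 0.745
grasp_force: 10.2
clock: 26.15
tool_pos: [0.4868, -0.0104, 0.1731]
ee_rot: [1.0, -0.03, 0.0, 0.0]
wrist_force: [-0.2, -0.1, -0.6]
opening: 0.752
grasp_force: 0.0
pos [ 0.4868 -0.0104  0.1731] psi -3.47 open 0.752 grip 0.0 F [-0.2 -0.1 -0.6] q7 -1.75 t 26.1
tool delta [0.0173 0.1598 0.0432] rows 4.0
```

```bash
python3 inch.py '0.004 0.04 0 0;0.004 0.04 0 0;0.004 0.04 0 0;0.004 0.04 0 0;0 0 0.035 0;0 0 0 0;0 0 0 0;0 0 0 0'; python3 to.py .4945 -.171 .106
```

```text
clock: 26.95
tool_pos: [0.4933, -0.1698, 0.1389]
ee_rot: [1.0, -0.029, 0.0, -0.0]
wrist_force: [0.0, -1.0, 0.7]
opening: 0.752
grasp_force: 0.0
pos [ 0.4933 -0.1698  0.1389] psi -3.34 open 0.752 grip 0.0 F [ 0.  -1.   0.7] q7 -1.47 t 26.9
tool delta [0.0012 0.0012 0.0329] rows 1.0
```

```bash
python3 inch.py '0.002 0 0.03 0;0 0 0.003 0;0 0 0.002 0;0 0 0 0;0 0 0 0'; python3 to.py .4945 -.171 .104
```

```text
clock: 27.45
tool_pos: [0.4955, -0.171, 0.1045]
ee_rot: [1.0, -0.03, 0.001, 0.0]
wrist_force: [0.0, 0.9, -0.2]
opening: 0.755
grasp_force: 0.0
pos [ 0.4955 -0.171   0.1045] psi -3.43 open 0.755 grip 0.0 F [ 0.   0.9 -0.2] q7 -1.49 t 27.4
tool delta [-0.001   0.      0.0005] rows 1.0
```

```bash
python3 inch.py '0 0 0.0025 0;0 0 0 0;0 0 0 0'; python3 inch.py '0 0 0 -0.14;0 0 0 -0.14;0 0 0 -0.14;0 0 0 -0.14;0 0 0 -0.14;0 0 0 -0.14;0 0 0 -0.13;0 0 0 0'; python3 inch.py '0 0 -0.03 0;0 0 -0.04 0;0 0 -0.02 0;0 0 0 0'; python3 to.py .45 .18 .2
```

```text
clock: 27.75
tool_pos: [0.4958, -0.1712, 0.1039]
ee_rot: [1.0, -0.03, 0.001, 0.001]
wrist_force: [-9.9, 3.1, 24.7]
opening: 0.755
grasp_force: 12.6
clock: 28.55
tool_pos: [0.4955, -0.1694, 0.1038]
ee_rot: [0.897, 0.442, 0.0, -0.0]
wrist_force: [-12.5, 8.9, 29.8]
opening: 0.745
grasp_force: 15.2
clock: 28.95
tool_pos: [0.4969, -0.1715, 0.1947]
ee_rot: [0.898, 0.439, 0.002, 0.002]
wrist_force: [-0.1, -0.3, -0.7]
opening: 0.753
grasp_force: 0.0
pos [ 0.4969 -0.1715  0.1947] psi 52.12 open 0.753 grip 0.0 F [-0.1 -0.3 -0.7] q7 -0.5 t 28.9
tool delta [ 0.2487 -0.2528 -0.0066] rows 8.0
```

```bash
python3 inch.py '0.031 -0.0316 -0.001 0;0.031 -0.0316 -0.001 0;0.031 -0.0316 -0.001 0;0.031 -0.0316 -0.001 0;0.031 -0.0316 -0.001 0;0.031 -0.0316 -0.001 0;0.031 -0.0316 -0.001 0;0.031 -0.0316 -0.001 0' 0 20;  python3 inch.py '0 0 0 0;0 0 0 0;0 0 0 0'; python3 stripe.py 7; python3 to.py .4228 .3834 .1
```

```text
clock: 29.75
tool_pos: [0.4469, 0.1813, 0.1987]
ee_rot: [0.898, 0.439, 0.0, 0.0]
wrist_force: [0.5, -0.3, 0.1]
opening: 0.002
grasp_force: 0.0
clock: 30.05
tool_pos: [0.4477, 0.1788, 0.1984]
ee_rot: [0.899, 0.439, -0.0, 0.0]
wrist_force: [-0.4, -0.8, -0.1]
opening: 0.002
grasp_force: 0.0
top white lid [ 0.4937 -0.1727] yaw -0.1 len 0.026 [0.005 0.04 ] 89.1
top blue lid [ 0.4861 -0.0106] yaw -2.5 len 0.028 [0.01  0.044] 89.8
scene white lid [ 0.4943 -0.1713] yaw -15.9 len 0.02 [0.039 0.006] 0.0
scene blue lid [ 0.4894 -0.0092] yaw -18.0 len 0.017 [0.013 0.047] 88.3
pos [0.4479 0.1785 0.1985] psi 51.99 open -0.0 grip 0.0 F [ 1.3 -0.9  0.1] q7 -1.19 t 30.1
tool delta [ 0.1461 -0.1459  0.0985] rows 5.0
```

View pics/top7.png

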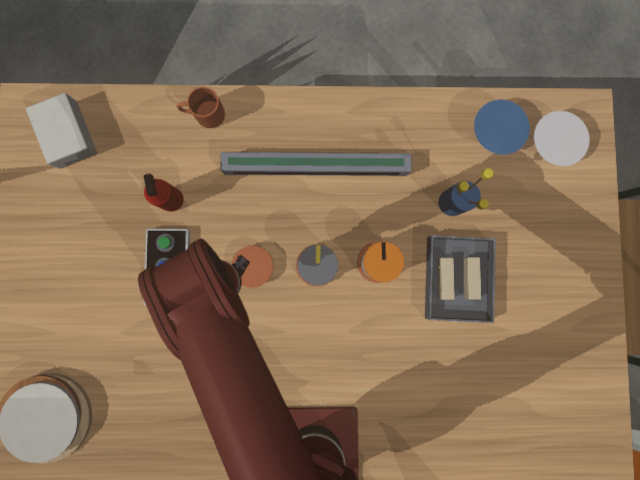

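Both stripes point straight at the reader: the white one at (383,250) and the blue one at (319,254). Both posts are in the tray. Now the keys.

```bash
python3 inch.py '0.0292 -0.0292 0 0;0.0292 -0.0292 0 0;0.0292 -0.0292 0 0;0.0292 -0.0292 0 0;0.0292 -0.0292 0 0;0 0 0.045 0;0 0 0.045 0;0 0 0 0'; python3 inch.py '0 0 0.03 0;0 0 0 0;0 0 0 0'; python3 to.py .4228 .3834 .035
```

```text
clock: 30.95
tool_pos: [0.4202, 0.3811, 0.1034]
ee_rot: [0.899, 0.439, -0.005, 0.001]
wrist_force: [0.7, -0.1, 0.5]
opening: -0.003
grasp_force: 0.0
clock: 31.25
tool_pos: [0.4228, 0.3846, 0.0806]
ee_rot: [0.899, 0.439, 0.0, -0.0]
wrist_force: [0.4, 1.2, 0.1]
opening: 0.001
grasp_force: 0.0
pos [0.4228 0.3846 0.0806] psi 52.06 open 0.001 grip 0.0 F [0.4 1.2 0.1] q7 -1.82 t 31.2
tool delta [-0.001   0.0007  0.0456] rows 1.0
```

```bash
python3 inch.py '-0.001 0.0007 0.033 0;0 0 0.005 0;0 0 0.004 0;0 0 0.002 0;0 0 0 0;0 0 0 0'; python3 to.py .4228 .3834 .037
```

```text
clock: 31.85
tool_pos: [0.423, 0.3833, 0.0404]
ee_rot: [0.899, 0.439, 0.001, 0.002]
wrist_force: [-11.0, -17.2, 44.3]
opening: 0.001
grasp_force: 22.1
pos [0.423  0.3833 0.0404] psi 52.07 open 0.001 grip 22.1 F [-11.  -17.2  44.3] q7 -1.85 t 31.9
tool delta [-0.     -0.0003  0.0034] rows 1.0
```

```bash
python3 inch.py '0 0 -0.02 0;0 0 -0.02 0;0 0 0 0;0 0 0 0'; python3 to.py .4846 .3836 .046
```

```text
clock: 32.25
tool_pos: [0.4227, 0.3839, 0.0765]
ee_rot: [0.898, 0.439, 0.001, 0.0]
wrist_force: [-0.4, -0.5, 0.7]
opening: 0.002
grasp_force: 0.0
pos [0.4227 0.3839 0.0765] psi 52.09 open 0.002 grip 0.0 F [-0.4 -0.5  0.7] q7 -1.82 t 32.2
tool delta [0.0378 0.049  0.0306] rows 2.0
```

```bash
python3 inch.py '0.019 0.0245 0 0;0.019 0.0245 0 0;0 0 0 0;0 0 0.027 0;0 0 0.005 0;0 0 0.004 0;0 0 0 0;0 0 0 0'; python3 to.py
```

```text
clock: 33.05
tool_pos: [0.4833, 0.3827, 0.0409]
ee_rot: [0.898, 0.439, -0.001, 0.001]
wrist_force: [-6.4, -10.1, 21.6]
opening: -0.002
grasp_force: 10.7
pos [0.4833 0.3827 0.0409] psi 52.13 open -0.002 grip 10.7 F [ -6.4 -10.1  21.6] q7 -1.78 t 33.0
```

```bash
python3 inch.py '0 0 -0.018 0;0 0 -0.018 0;0 0 0 0;0 0 0 0'; python3 to.py .5468 .3834 .046
```

```text
clock: 33.45
tool_pos: [0.4841, 0.3837, 0.0756]
ee_rot: [0.898, 0.439, 0.001, -0.0]
wrist_force: [-0.2, -0.1, 0.5]
opening: 0.002
grasp_force: 0.0
pos [0.4841 0.3837 0.0756] psi 52.12 open 0.002 grip 0.0 F [-0.2 -0.1  0.5] q7 -1.76 t 33.5
tool delta [0.0382 0.0496 0.0296] rows 2.0
```

```bash
python3 inch.py '0.019 0.0248 0 0;0.019 0.0248 0 0;0 0 0 0;0 0 0.027 0;0 0 0.005 0;0 0 0.004 0;0 0 0 0;0 0 0 0'; python3 to.py; python3 inch.py '0 0 -0.02 0;0 0 -0.04 0;0 0 -0.04 0;0 0 -0.04 0;-0.02 0.02 0 0;0 0 0 0'; python3 stripe.py 8;python3 to.py
```

```text
clock: 34.25
tool_pos: [0.5458, 0.3824, 0.041]
ee_rot: [0.898, 0.439, -0.001, 0.001]
wrist_force: [-6.8, -9.0, 21.4]
opening: 0.002
grasp_force: 10.8
pos [0.5458 0.3824 0.041 ] psi 52.13 open 0.002 grip 10.8 F [-6.8 -9.  21.4] q7 -1.72 t 34.2
clock: 34.85
tool_pos: [0.5514, 0.3521, 0.1804]
ee_rot: [0.899, 0.438, 0.001, 0.001]
wrist_force: [0.6, -1.5, -1.1]
opening: 0.003
grasp_force: 0.0
top white lid [ 0.4938 -0.1727] yaw -0.3 len 0.027 [0.005 0.04 ] 89.1
top blue lid [ 0.4866 -0.0106] yaw -1.9 len 0.027 [0.01  0.042] 89.8
scene white lid [ 0.4943 -0.1713] yaw -15.8 len 0.021 [0.039 0.006] 0.0
scene blue lid [ 0.4878 -0.0086] yaw -18.0 len 0.019 [0.013 0.047] 88.3
pos [0.5499 0.3541 0.1789] psi 52.06 open 0.001 grip 0.0 F [-0.1  0.7 -0.6] q7 -1.6 t 35.0
```

View pics/scene8.png

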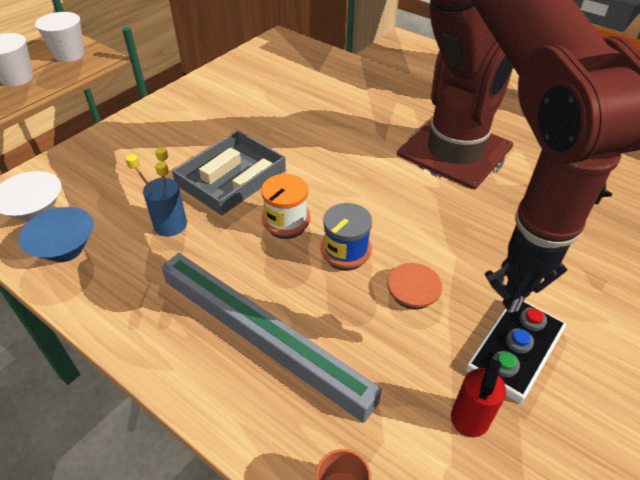

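The labels at (275,217) and (336,248) face the reader, both posts lie in the tray, all keys are up, and the gripper at (520,285) is clear of everything. I hand in.

```bash
python3 inch.py '0 0 0 0;0 0 0 0'; python3 -c "
from bench import robot, camrig
print(robot.hand_in())"
```

```text
clock: 35.15
tool_pos: [0.5492, 0.3557, 0.1784]
ee_rot: [0.898, 0.44, -0.0, -0.0]
wrist_force: [0.1, -0.1, -0.3]
opening: 0.001
grasp_force: 0.0
the job is handed in; nothing more can be done
None
```

I handed the job in at about 35 s; no verdict came back, but the last pictures showed both posts in the tray and the white and blue tubs (the red one was absent) facing the reader within about 3°, and I had pressed red, blue and green in turn, with all keys up afterwards.

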